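# Line up the cheeses by age on the maturing board

### The job

Take the four small cheeses off the wire rack and line them up by age on the wooden maturing board, one upright in the middle of each round green mat. The oldest, with the darkest rind, goes on the mat next to the blue dispatch crate because it leaves first; the others follow in order, ever paler, to the white one at the far end. Keep them upright, set them down without dropping them, and let go.

Things in the scene. Friction and masses are not known exactly. Their poses are not given: they have to be found in the camera images.
- cheese_brown: the oldest and smallest of the four small goat's cheeses: dark brown rind, an upright round drum 50 mm in diameter and 34 mm high with straight sides and rounded rims, loose, firm. It stands on the low wire rack at the start (rack top 20 mm above the work surface). Origin: centre of its underside, z up along its axis; its yaw means nothing.
- cheese_tan: the second oldest of the four small goat's cheeses: tan (light brown) rind, an upright round drum 54 mm in diameter and 38 mm high with straight sides and rounded rims, loose, firm. It stands on the low wire rack at the start (rack top 20 mm above the work surface). Origin: centre of its underside, z up along its axis; its yaw means nothing.
- cheese_yellow: the second youngest of the four small goat's cheeses: straw-yellow rind, an upright round drum 58 mm in diameter and 42 mm high with straight sides and rounded rims, loose, firm. It stands on the low wire rack at the start (rack top 20 mm above the work surface). Origin: centre of its underside, z up along its axis; its yaw means nothing.
- cheese_white: the youngest and largest of the four small goat's cheeses: white rind, an upright round drum 62 mm in diameter and 46 mm high with straight sides and rounded rims, loose, firm. It stands on the low wire rack at the start (rack top 20 mm above the work surface). Origin: centre of its underside, z up along its axis; its yaw means nothing.
- mat_a: one of four identical round green mesh mats, 80 mm in diameter, 3 mm thick, fixed on the wooden maturing board in one straight row, 90 mm from centre to centre; which of the four lies where in the row changes. Origin: centre of its underside, 22 mm above the work surface (on the board's top); a cheese stands on its upper face, 25 mm above the work surface.
- mat_b: one of four identical round green mesh mats, 80 mm in diameter, 3 mm thick, fixed on the wooden maturing board in one straight row, 90 mm from centre to centre; which of the four lies where in the row changes. Origin: centre of its underside, 22 mm above the work surface (on the board's top); a cheese stands on its upper face, 25 mm above the work surface.
- mat_c: one of four identical round green mesh mats, 80 mm in diameter, 3 mm thick, fixed on the wooden maturing board in one straight row, 90 mm from centre to centre; which of the four lies where in the row changes. Origin: centre of its underside, 22 mm above the work surface (on the board's top); a cheese stands on its upper face, 25 mm above the work surface.
- mat_d: one of four identical round green mesh mats, 80 mm in diameter, 3 mm thick, fixed on the wooden maturing board in one straight row, 90 mm from centre to centre; which of the four lies where in the row changes. Origin: centre of its underside, 22 mm above the work surface (on the board's top); a cheese stands on its upper face, 25 mm above the work surface.
- crate: the blue open dispatch crate with a white paper liner, fixed, 150 mm along the row of mats, 200 mm across it, 75 mm high; it stands off the left or the right end of the row (a white bench scale, 50 mm high, same footprint, stands off the other). Origin: centre of its underside, about 155 mm along the row from the nearest mat's centre and 30 mm beyond the row's line.
There are look-alikes about, which are no part of the job. What is shaped like the cheese_brown but red is not meant.

How it is judged:
At the end, for the whole second after the job is handed in: Each cheese stands upright (within 0.12 rad), released and at rest, with its centre within 12 mm of the centre of a mat: dark brown on the mat nearest the blue crate, tan on the second, yellow on the third, white on the farthest ((horizontal distance between cheese_brown and mat_a below 0.012 m or horizontal distance between cheese_brown and mat_b below 0.012 m or horizontal distance between cheese_brown and mat_c below 0.012 m or horizontal distance between cheese_brown and mat_d below 0.012 m) and horizontal distance between cheese_brown and crate below 0.2025 m and height (world z) of cheese_brown between 0.02 and 0.03 m and angle between each of cheese_brown, cheese_tan, cheese_yellow, cheese_white's own z axis and vertical below 0.12 rad and linear speed of each of cheese_brown, cheese_tan, cheese_yellow, cheese_white below 0.02 m/s and angular speed of each of cheese_brown, cheese_tan, cheese_yellow, cheese_white below 0.2 rad/s and contact force between each of cheese_brown, cheese_tan, cheese_yellow, cheese_white and the fingers below 0.05 N and (horizontal distance between cheese_tan and mat_a below 0.012 m or horizontal distance between cheese_tan and mat_b below 0.012 m or horizontal distance between cheese_tan and mat_c below 0.012 m or horizontal distance between cheese_tan and mat_d below 0.012 m) and horizontal distance between cheese_tan and crate between 0.2025 and 0.2915 m and height (world z) of cheese_tan between 0.02 and 0.03 m and (horizontal distance between cheese_yellow and mat_a below 0.012 m or horizontal distance between cheese_yellow and mat_b below 0.012 m or horizontal distance between cheese_yellow and mat_c below 0.012 m or horizontal distance between cheese_yellow and mat_d below 0.012 m) and horizontal distance between cheese_yellow and crate between 0.2915 and 0.381 m and height (world z) of cheese_yellow between 0.02 and 0.03 m and (horizontal distance between cheese_white and mat_a below 0.012 m or horizontal distance between cheese_white and mat_b below 0.012 m or horizontal distance between cheese_white and mat_c below 0.012 m or horizontal distance between cheese_white and mat_d below 0.012 m) and horizontal distance between cheese_white and crate above 0.381 m and height (world z) of cheese_white between 0.02 and 0.03 m); the robot touches nothing.
It fails at once if a cheese is tipped more than 0.6 rad from upright (angle between any of cheese_brown, cheese_tan, cheese_yellow, cheese_white's own z axis and vertical above 0.6 rad).
It fails at once if a cheese is dropped from more than about 2 cm (moves faster than 0.65 m/s out of the fingers) ((linear speed of cheese_brown above 0.65 m/s and contact force between cheese_brown and the fingers below 0.05 N) or (linear speed of cheese_tan above 0.65 m/s and contact force between cheese_tan and the fingers below 0.05 N) or (linear speed of cheese_yellow above 0.65 m/s and contact force between cheese_yellow and the fingers below 0.05 N) or (linear speed of cheese_white above 0.65 m/s and contact force between cheese_white and the fingers below 0.05 N)).
It also fails if it takes over 90 s, if anything falls off the work surface, if the arm or the gripper's body presses on something with over 40 N, if the wrist force passes 120 N, or if a joint passes its speed limit or range.

### The arm

A 6-joint arm with a two-finger parallel gripper is mounted at the origin on the work surface. World frame = base frame: x ahead of the robot, y to its left, z up, the work surface at z = 0. Lengths are in m, angles in rad, forces in N, time in s.
With the tool pointing down it reaches from about 0.35 to 0.875 m from the base axis. Payload 4.2 kg.
Tool frame: the origin (TCP) lies on the centre line of the jaws, within the pads' length; the fingertips stand 8 mm ahead of it and the grasp point (between the pads) lies 11 mm behind it; z points along the fingers, y is the line along which they close (so a half turn about z gives the same grasp; the last joint's range is limited). The gripper opens to 85 mm and grips with 20 to 120 N. Pads are 22 mm wide; open, the fingers measure 114 mm over their backs; the gripper's body (76 mm by 85 mm) begins 54 mm behind the grasp point. The pads swing forward as they close: fully open they stand 13 mm farther back than shut.
Start: joints at [-0.91, 0.385, 0.008, 0, -1.194, -0.259], TCP at [0.244, -0.575, 0.218] pointing down, gripper open.
Joint ranges: [-3.14, 3.14], [-1.21, 2.06], [-1.07, 1.41], [-3.16, 2.05], [-2.99, -0.16], [-3.1, 3.1]. Speed limits (rad/s): [2.79, 2.79, 3.14, 3.14, 3.14, 3.14].

### API

Orientations are given as a unit quaternion [x, y, z, w].
In Python, from plant import bot gives the robot as it stands. The module is installed in compiled form; this text tells all that it offers.
- The arm moves only by the shell command python3 -m pendant [OPENING] [FORCE], which reads ROWS from standard input. ROWS is a JSON object whose key "motion" holds a list of rows, 1 to 10 of them, each of 4 numbers: dx, dy, dz in m, then a turn about the tool's z in rad; each row is the pose to reach, as a shift and turn from the pose commanded when the command began, along the tool's axes at that moment; what a row does not reach only later rows make up. A row lasts 1/8 s, in which the tool goes at most 0.0625 m and 0.188 rad, less where a joint would pass 70% of its speed; a pose out of reach is approached as far as the arm can. OPENING is the finger opening in m, set as the command begins (- or left out keeps the last). The fingers move at their own pace and stop on an object; FORCE is the grip in N (left out, the last holds). Time passes only in rows, so rows that do not move let the fingers close. It prints the time, the measured TCP pose, the force, the opening and the grip force at its end. Input that does not fit is refused with a message, and nothing moves.
- bot.sense(): the state, without advancing time (a new reading comes with each control period).
- bot.capture(name): name is "scene" or "top" or "wrist"; returns a dict with "color" (480x640x3 uint8, blue, green, red), "K" (3x3 intrinsics, pixels), "rvec" (rotation vector, rad) and "tvec" (3), from world to camera coordinates, as OpenCV has them; the wrist camera has in their place "hand_eye" (4x4, takes a point from camera to tool coordinates, whose origin is the TCP and whose axes are the flange's). Camera axes: x right, y down, z forward; pixel columns grow to the right and rows downward; lengths in m; the calibration is good to about 2 mm. A picture is of the moment at which its call begins: read the wrist's pose just before it. There is no depth.
- bot.job_done(): hands the job in; it is judged then, once.
The state is a dict: "time": time; "joints": joint angles; "qd": joint speeds; "joint_torque": joint torques, N m; "position": TCP position; "eef_rot": TCP orientation; "ft_force": force on the tool from outside, world axes, zero at the start; "wrist_torque": the same for the moment, N m; "width": finger opening in m; "gripper_force": force on a finger pad.
Only numpy, scipy, OpenCV 4.12 (cv2) and the standard library are available. Lean on these libraries where they do the work, as an engineer would, in place of code of your own. Each camera call takes 0.05 s, during which the arm holds its last target. There are 200 camera calls.

## Working session

There is one attempt and no reset: what is moved stays moved. The work goes in short steps, Python scripts to look and compute and a shell command to move; the robot and the scene stay as the last step left them, time stands still between calls to the robot, and variables do not carry over. Pictures are saved under pics/ and viewed, at most 14 in all, crops included, and the job is handed in when it is done.

```bash
mkdir -p pics
python3 - <<'E'
from plant import bot
import cv2,numpy as np
s=bot.sense();print({k:np.round(s[k],3).tolist() for k in('time','position','eef_rot','width')})
for n in('scene','top'):
    c=bot.capture(n);cv2.imwrite(f'pics/{n}0.png',c['color']);np.savez(f'{n}.npz',**{k:c[k] for k in('K','rvec','tvec','color')})
    R=cv2.Rodrigues(c['rvec'])[0];print(n,np.round(-R.T@c['tvec'],3),c['K'][0,0])
E
```

```text
{'time': 0.0, 'position': [0.244, -0.575, 0.217], 'eef_rot': [-0.199, 0.98, 0.001, -0.0], 'width': 0.085}
scene [1.377 0.243 0.996] 602.945419482857
top [0.418 0.022 1.074] 501.8229795610668
```

View pics/top0.png

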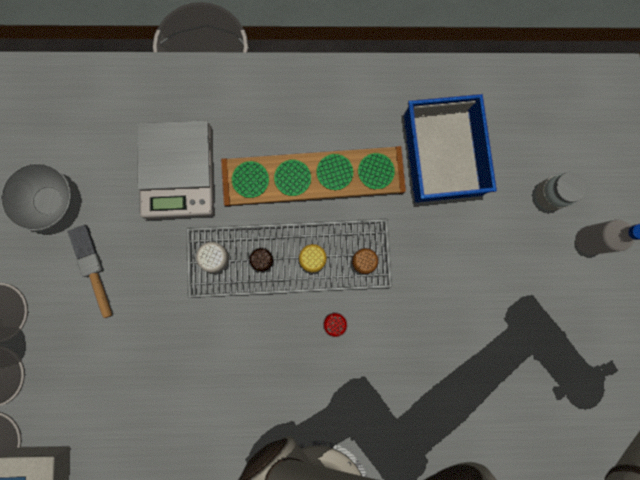

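View pics/scene0.png

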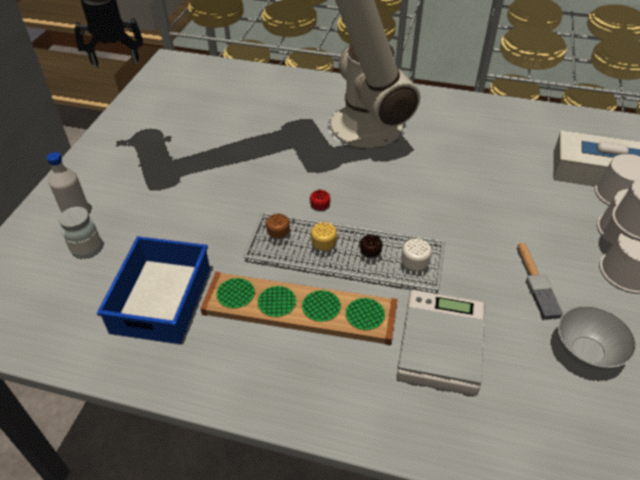

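Top view: the crate is at (450,150), on the right. The mats run from (250,180) to (377,171). On the rack are white (211,257), darkest (261,259), yellow (312,258) and light brown (365,260). The red drum at (335,324) is off the rack and red, so it isn't part of the job. Candidates for cheese_brown are (261,259) and (365,260). The darkest one fits, and I'll check it by diameter and a crop.

```bash
cat > h.py <<'E'
import cv2,numpy as np
from plant import bot
def ray(c,uv,z):
    R=cv2.Rodrigues(np.array(c['rvec']))[0];o=-R.T@np.array(c['tvec']).ravel()
    p=cv2.undistortPoints(np.array([[uv]],float),c['K'],None)[0,0]
    d=R.T@np.r_[p,1];return o+d*(z-o[2])/d[2]
def blob(m,box):
    x0,y0,x1,y1=box;k=np.zeros_like(m);k[y0:y1,x0:x1]=m[y0:y1,x0:x1]
    cs=cv2.findContours(k,cv2.RETR_EXTERNAL,cv2.CHAIN_APPROX_NONE)[0]
    cs=max(cs,key=cv2.contourArea);return cv2.convexHull(cs)
E
cat > meas.py <<'E'
from h import *
c=dict(np.load('top.npz'));im=c['color'];hsv=cv2.cvtColor(im,cv2.COLOR_BGR2HSV)
H,S,V=[a.astype(int) for a in cv2.split(hsv)]
f=lambda m:cv2.morphologyEx((m*255).astype(np.uint8),cv2.MORPH_OPEN,np.ones((5,5)))
g=cv2.morphologyEx(((H>50)&(H<90)&(S>90)).astype(np.uint8)*255,cv2.MORPH_CLOSE,np.ones((5,5)))
def rep(n,m,box,z):
    b=blob(m,box);(u,v),r=cv2.minEnclosingCircle(b);M=cv2.moments(b);u,v=M['m10']/M['m00'],M['m01']/M['m00']
    p=ray(c,(u,v),z);d=2*np.sqrt(M['m00']/np.pi)*(1.074-z)/c['K'][0,0]
    print(n,np.round((u,v),1),np.round(p,4),'diam',round(d,4),'V',V[int(v),int(u)]);return p
P=[rep('mat%d'%i,g,(x-22,150,x+22,205),.025) for i,x in enumerate((250,293,335,377))]
print('spacing',[round(np.linalg.norm(P[i+1]-P[i]),4) for i in range(3)],'dir',np.polyfit([p[1] for p in P],[p[0] for p in P],1))
rep('white',f((V>150)&(S<60)),(190,238,233,280),.066)
rep('brown',f(V<75),(243,240,280,280),.054)
rep('yellow',f((H>15)&(H<35)&(S>120)&(V>80)),(292,238,332,280),.062)
rep('tan',f((H<20)&(S>80)),(345,240,386,282),.058)
rep('crate',((H>100)&(H<125)&(S>150)).astype(np.uint8)*255,(400,85,500,215),.075)
for q in ((188,230),(190,297),(388,222),(390,289)):print('rackcorner',np.round(ray(c,q,.02),3))
w=bot.capture('wrist');print(np.round(w['hand_eye'],4).tolist(),w['K'].tolist())
cv2.imwrite('pics/crop.png',cv2.resize(im[140:345,180:400],None,fx=2.9,fy=2.9,interpolation=cv2.INTER_CUBIC))
E
python3 meas.py
```

```text
mat0 [249.9 179.1] [0.651  0.1341 0.025 ] diam 0.0749 V 100
mat1 [292.2 177.4] [0.6541 0.0445 0.025 ] diam 0.0743 V 105
mat2 [334.5 171.5] [ 0.6664 -0.0457  0.025 ] diam 0.0741 V 100
mat3 [375.9 170.7] [ 0.6678 -0.1343  0.025 ] diam 0.0736 V 93
spacing [np.float64(0.0897), np.float64(0.091), np.float64(0.0886)] dir [-0.07011927  0.65977333]
white [210.4 256.3] [0.4851 0.208  0.066 ] diam 0.0511 V 165
brown [261.8 264.8] [0.4678 0.1065 0.054 ] diam 0.0356 V 83
yellow [312.2 257.9] [0.4802 0.0045 0.062 ] diam 0.0542 V 182
tan [364.7 260.9] [ 0.4734 -0.1021  0.058 ] diam 0.051 V 138
crate [448.7 148.1] [ 0.7025 -0.2782  0.075 ] diam 0.2021 V 154
rackcorner [0.544 0.264 0.02 ]
rackcorner [0.404 0.257 0.02 ]
rackcorner [ 0.558 -0.158  0.02 ]
rackcorner [ 0.416 -0.159  0.02 ]
[[0.0008, -0.9542, -0.2991, 0.0767], [1.0, 0.0005, 0.0009, 0.0001], [-0.0007, -0.2991, 0.9542, -0.1558], [0.0, 0.0, 0.0, 1.0]] [[385.493170694954, 0.0, 326.30759022264283], [0.0, 385.493170694954, 235.06547995297026], [0.0, 0.0, 1.0]]
```

View pics/crop.png

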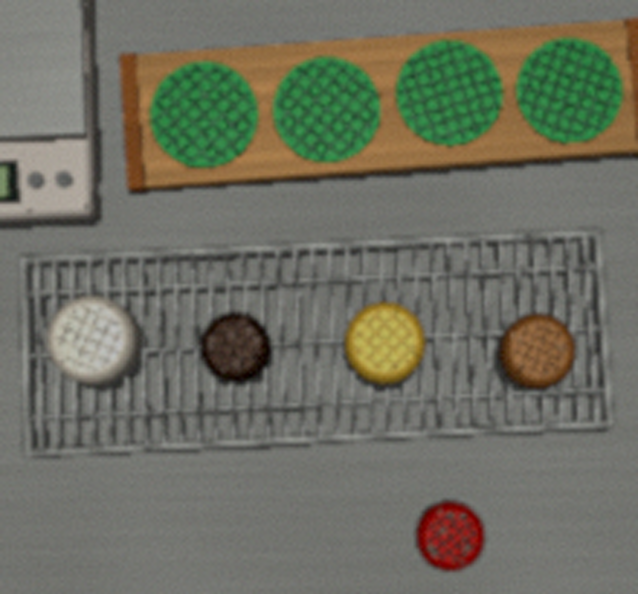

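The crop confirms four rack cheeses: white (92,340), darkest brown (236,347), yellow (385,343) and tan (538,351). The brown one is also the smallest, and the red drum at (451,536) is excluded. The mats are 90 mm apart and mat3, at y=-0.134, is nearest the crate. The brown mask was off, so I'll refine all the positions with one wrist view from above, with the jaws turned across the row.

```bash
echo '{"motion": [[-0.5245,0.4025,-0.033,-1.24],[-0.5245,0.4025,-0.033,-1.24],[-0.5245,0.4025,-0.033,-1.24],[-0.5245,0.4025,-0.033,-1.24],[-0.5245,0.4025,-0.033,-1.24],[-0.5245,0.4025,-0.033,-1.24],[-0.5245,0.4025,-0.033,-1.24],[-0.5245,0.4025,-0.033,-1.24],[-0.5245,0.4025,-0.033,-1.24],[-0.5245,0.4025,-0.033,-1.24]]}' | python3 -m pendant 0.085 40; echo '{"motion": [[0,0,0,0],[0,0,0,0],[0,0,0,0]]}' | python3 -m pendant
cat >> h.py <<'E'
from scipy.spatial.transform import Rotation as Ro
def wrist():
    s=bot.sense();w=bot.capture('wrist');T=np.eye(4);T[:3,:3]=Ro.from_quat(s['eef_rot']).as_matrix();T[:3,3]=s['position']
    M=np.linalg.inv(T@w['hand_eye'])
    return dict(color=w['color'],K=w['K'],rvec=cv2.Rodrigues(M[:3,:3])[0],tvec=M[:3,3])
def delta(p):
    s=bot.sense();R=Ro.from_quat(s['eef_rot']).as_matrix()
    y=R[:,1];a=np.arctan2(y[1],y[0])
    print('pos',np.round(s['position'],4),'yaw',round(a,3),'tilt',round(R[2,2],4),'width',round(s['width'],4),'d',np.round(R.T@(np.array(p)-s['position']),4))
E
python3 - <<'E'
from h import *
delta((.57,0,.25));c=wrist();np.savez('w1.npz',**c);cv2.imwrite('pics/w1.png',c['color'])
for n,p in dict(m0=(.651,.134,.025),m3=(.668,-.134,.025),br=(.4785,.107,.054),ye=(.480,.0045,.062)).items():print(n,np.round(cv2.projectPoints(np.array([p]),c['rvec'],c['tvec'],c['K'],None)[0].ravel()))
E
```

```text
time: 1.4
position: [0.5521, -0.0298, 0.2494]
eef_rot: [0.732, -0.681, -0.0, -0.0]
ft_force: [1.0, -1.0, 0.2]
width: 0.0852
gripper_force: 0.0
time: 1.78
position: [0.5509, -0.0328, 0.2492]
eef_rot: [0.731, -0.682, -0.0, 0.0]
ft_force: [0.4, -0.2, -0.8]
width: 0.0848
gripper_force: 0.0
pos [ 0.5509 -0.0328  0.2492] yaw -3.072 tilt -1.0 width 0.0848 d [-0.0313 -0.0213 -0.0008]
m0 [227. 334.]
m3 [206.  77.]
br [386. 337.]
ye [398. 246.]
```

View pics/w1.png

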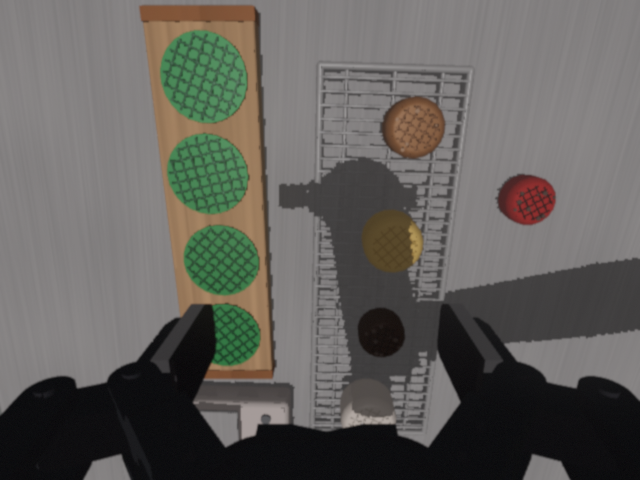

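Wrist view: mats at (204,77), (208,173), (221,259) and (227,334). Tan is at (415,127), yellow (392,240), brown (381,332), and white is partly hidden at (368,405). The red drum is at (527,199). This agrees with the top camera. I'll refine the numbers.

Run:
```python
from h import *
w=dict(np.load('w1.npz'));h=cv2.cvtColor(w['color'],cv2.COLOR_BGR2HSV).astype(int);H,S,V=h[...,0],h[...,1],h[...,2]
g=cv2.morphologyEx(((H>50)&(H<90)&(S>80)).astype(np.uint8)*255,cv2.MORPH_CLOSE,np.ones((7,7)))
for i,(u,v) in enumerate(((228,334),(221,259),(208,173),(204,77))):
    e=cv2.fitEllipse(blob(g,(u-50,max(0,v-44),u+50,v+44)));print('mat',i,np.round(e[0]),np.round(e[1]),np.round(ray(w,e[0],.025),4))
b=((H<20)&(S>60)&(V>60)).astype(np.uint8)*255;b=cv2.morphologyEx(b,cv2.MORPH_OPEN,np.ones((7,7)))
e=cv2.fitEllipse(blob(b,(375,90,455,165)));print('tan sil.',np.round(e[0]),np.round(ray(w,e[0],.045),4))
for n,uv,z in(('brown',(381,332),.042),('yellow',(392,240),.045)):print(n,np.round(ray(w,uv,z),4))
c=dict(np.load('top.npz'));print('brown top',np.round(ray(c,(261.4,259.6),.054),4))
delta((.478,.1065,.13))
```

```text
mat 0 [225. 334.] [60. 69.] [0.6527 0.1346 0.025 ]
mat 1 [221. 260.] [68. 75.] [0.6565 0.0449 0.025 ]
mat 2 [207. 173.] [76. 83.] [ 0.6688 -0.0453  0.025 ]
mat 3 [203.  76.] [84. 94.] [ 0.6704 -0.1341  0.025 ]
tan sil. [413. 127.] [ 0.4771 -0.1036  0.045 ]
brown [0.4818 0.109  0.042 ]
yellow [0.4832 0.0042 0.045 ]
brown top [0.4782 0.1073 0.054 ]
pos [ 0.551  -0.0329  0.2494] yaw -3.072 tilt -1.0 width 0.0855 d [-0.1441  0.0631  0.1194]
```

Both views agree within 3 mm, so I'm picking brown.

```bash
echo '{"motion": [[-0.145,0.062,0.12,0],[-0.145,0.062,0.12,0],[-0.145,0.062,0.12,0],[-0.145,0.062,0.12,0],[-0.145,0.062,0.12,0],[-0.145,0.062,0.16,0],[-0.145,0.062,0.19,0],[-0.145,0.062,0.205,0],[-0.145,0.062,0.215,0],[-0.145,0.062,0.217,0]]}' | python3 -m pendant; echo '{"motion": [[0,0,0,0],[0,0,0,0],[0,0,0,0],[0,0,0,0],[0,0,0,0]]}' | python3 -m pendant 0.03 40
echo '{"motion": [[0,0,-0.02,0],[0,0,-0.06,0],[0,0,-0.08,0],[0,0,-0.08,0],[0,0,-0.08,0]]}' | python3 -m pendant
python3 - <<'E'
from h import *
delta((.669,-.134,.113));c=wrist();cv2.imwrite('pics/g1.png',c['color'])
E
```

```text
time: 3.08
position: [0.4803, 0.1079, 0.0326]
eef_rot: [0.731, -0.682, 0.0, -0.0]
ft_force: [-0.3, -0.1, 0.7]
width: 0.0851
gripper_force: 0.0
time: 3.7
position: [0.481, 0.1091, 0.0338]
eef_rot: [0.732, -0.681, 0.001, -0.002]
ft_force: [0.5, -1.6, 6.4]
width: 0.0422
gripper_force: 35.3
time: 4.32
position: [0.4786, 0.1082, 0.1114]
eef_rot: [0.732, -0.682, -0.0, 0.001]
ft_force: [-0.0, -1.0, -0.5]
width: 0.0426
gripper_force: 34.5
pos [0.4786 0.1082 0.1114] yaw -3.071 tilt -1.0 width 0.0426 d [ 0.255  -0.1728 -0.0018]
```

View pics/g1.png

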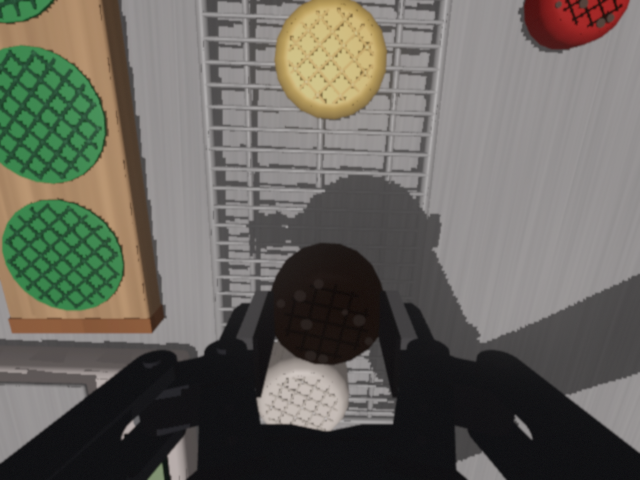

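Brown (about (327,300)) is lifted and looks level, but the 42 mm opening is narrower than its 50 mm diameter. I'll check where it sits in the jaws.

Run:
```python
from h import *
s=bot.sense();w=bot.capture('wrist');HE=w['hand_eye'];M=np.linalg.inv(HE)
pr=lambda P:np.round(cv2.projectPoints(np.array(P,float),cv2.Rodrigues(M[:3,:3])[0],M[:3,3],w['K'],None)[0][:,0],0)
t=np.linspace(0,2*np.pi,9)[:-1]
for oz in(-.030,-.022,-.014):
  for ox in(0,.013):
    P=pr([(ox+.025*np.cos(a),.025*np.sin(a),oz) for a in t]);print('top z',oz,'ox',ox,'xmin',P[:,0].min(),'xmax',P[:,0].max(),'vmin',P[:,1].min(),'vmax',P[:,1].max())
im=w['color'];h=cv2.cvtColor(im,cv2.COLOR_BGR2GRAY)
cv2.imwrite('pics/g2.png',cv2.resize(cv2.convertScaleAbs(im[220:440,180:470],alpha=2.5,beta=30),None,fx=2.6,fy=2.6))
```

```text
top z -0.03 ox 0 xmin 257.0 xmax 392.0 vmin 267.0 vmax 386.0
top z -0.03 ox 0.013 xmin 255.0 xmax 394.0 vmin 232.0 vmax 358.0
top z -0.022 ox 0 xmin 261.0 xmax 389.0 vmin 259.0 vmax 373.0
top z -0.022 ox 0.013 xmin 259.0 xmax 391.0 vmin 225.0 vmax 346.0
top z -0.014 ox 0 xmin 264.0 xmax 386.0 vmin 252.0 vmax 361.0
top z -0.014 ox 0.013 xmin 263.0 xmax 388.0 vmin 220.0 vmax 335.0
```

View pics/g2.png

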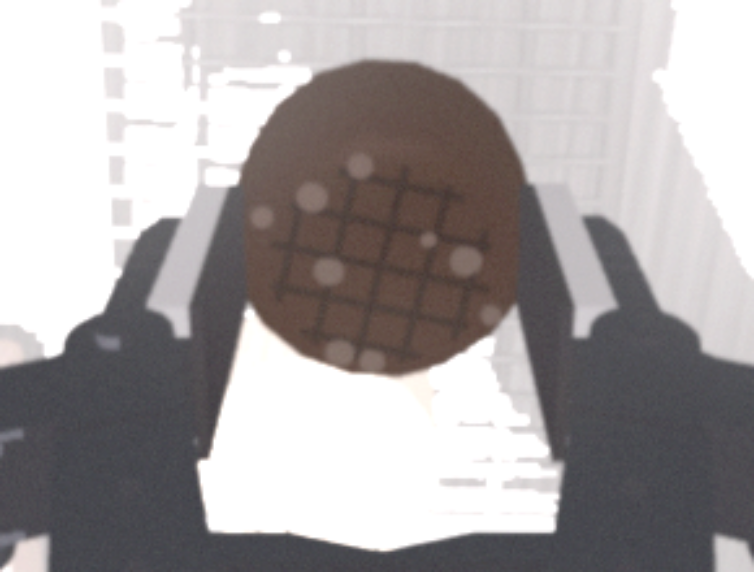

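The opening and the silhouette agree: the compliant pads press in about 4 mm per side, the cheese is centred within about 2 mm, and it's level. Placing it on the mat nearest the crate.

```bash
echo '{"motion": [[0.2535,-0.173,0,0],[0.2535,-0.173,0,0],[0.2535,-0.173,0,0],[0.2535,-0.173,0,0],[0.2535,-0.173,0,0],[0.2535,-0.173,0,0],[0.2535,-0.173,0,0],[0.2535,-0.173,0.03,0],[0.2535,-0.173,0.055,0],[0.2535,-0.173,0.06,0]]}' | python3 -m pendant
python3 - <<'E'
from h import *
delta((.669,-.1325,.039))
E
echo '{"motion": [[0,0,0.006,0],[0,0,0.01,0],[0,0,0.012,0],[0,0,0.012,0],[0,0,0.012,0]]}' | python3 -m pendant
```

```text
time: 5.68
position: [0.6679, -0.1306, 0.0503]
eef_rot: [0.732, -0.681, -0.002, 0.002]
ft_force: [-0.4, 0.1, 0.2]
width: 0.0422
gripper_force: 34.6
pos [ 0.6679 -0.1306  0.0503] yaw -3.069 tilt -1.0 width 0.0422 d [ 0.002  -0.001   0.0113]
time: 6.3
position: [0.6702, -0.1322, 0.0407]
eef_rot: [0.732, -0.682, 0.0, -0.0]
ft_force: [-0.8, 0.1, -1.6]
width: 0.042
gripper_force: 34.6
```

```bash
echo '{"motion": [[0,0,0.001,0],[0,0,0.002,0],[0,0,0.002,0]]}' | python3 -m pendant; echo '{"motion": [[0,0,0,0],[0,0,0,0],[0,0,0,0],[0,0,0,0]]}' | python3 -m pendant 0.085 40
echo '{"motion": [[0,0,-0.02,0],[0,0,-0.06,0],[0,0,-0.1,0],[0,0,-0.12,0],[0,0,-0.12,0],[0,0,-0.12,0]]}' | python3 -m pendant
python3 - <<'E'
from h import *
c=wrist();cv2.imwrite('pics/p1.png',c['color']);np.savez('p1.npz',**c);delta((.475,-.1025,.13))
E
```

```text
time: 6.68
position: [0.6702, -0.1321, 0.0392]
eef_rot: [0.732, -0.681, 0.0, -0.0]
ft_force: [-2.0, 0.7, 4.3]
width: 0.0421
gripper_force: 36.5
time: 7.18
position: [0.67, -0.1321, 0.038]
eef_rot: [0.732, -0.682, -0.0, 0.0]
ft_force: [0.0, 0.0, 0.5]
width: 0.0847
gripper_force: 0.0
time: 7.92
position: [0.6692, -0.132, 0.1568]
eef_rot: [0.732, -0.682, -0.001, 0.001]
ft_force: [0.2, -0.2, -1.0]
width: 0.0852
gripper_force: 0.0
pos [ 0.6691 -0.132   0.1564] yaw -3.071 tilt -1.0 width 0.0849 d [-0.0431  0.1914  0.027 ]
```

View pics/p1.png

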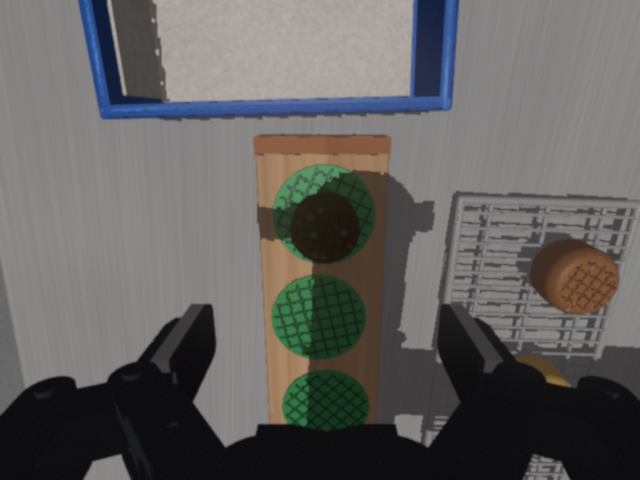

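Brown at (325,228) stands on the mat at (325,213) nearest the crate. I'll check its offset by ray, then pick tan.

```bash
python3 - <<'E'
from h import *
c=dict(np.load('p1.npz'))
for n,uv,z in(('mat near',(325,164),.025),('mat far',(325,263),.025),('ch near foot',(325,193),.027),('ch far top',(325,263),.057),('ch left',(291,228),.045),('ch right',(359,228),.045),('mat l',(273,213),.025),('mat r',(375,213),.025),('mat2',(318.5,316.5),.025)):print(n,np.round(ray(c,uv,z),4))
E
echo '{"motion": [[-0.043,0.191,0.03,0],[-0.043,0.191,0.03,0],[-0.043,0.191,0.03,0],[-0.043,0.191,0.03,0],[-0.043,0.191,0.03,0],[-0.043,0.191,0.07,0],[-0.043,0.191,0.1,0],[-0.043,0.191,0.115,0],[-0.043,0.191,0.12,0],[-0.043,0.191,0.122,0]]}' | python3 -m pendant; echo '{"motion": [[0,0,0,0],[0,0,0,0],[0,0,0,0],[0,0,0,0],[0,0,0,0]]}' | python3 -m pendant 0.03 40
echo '{"motion": [[0,0,-0.02,0],[0,0,-0.06,0],[0,0,-0.08,0],[0,0,-0.08,0],[0,0,-0.08,0]]}' | python3 -m pendant
```

```text
mat near [ 0.6724 -0.1729  0.025 ]
mat far [ 0.6668 -0.0947  0.025 ]
ch near foot [ 0.6709 -0.1517  0.027 ]
ch far top [ 0.6677 -0.1073  0.057 ]
ch left [ 0.6938 -0.1279  0.045 ]
ch right [ 0.6447 -0.1314  0.045 ]
mat l [ 0.7096 -0.1329  0.025 ]
mat r [ 0.6314 -0.1385  0.025 ]
mat2 [ 0.6689 -0.0464  0.025 ]
time: 9.22
position: [0.4777, -0.1028, 0.0361]
eef_rot: [0.732, -0.682, 0.0, -0.0]
ft_force: [-0.1, 0.1, -0.5]
width: 0.0852
gripper_force: 0.0
time: 9.85
position: [0.4771, -0.1028, 0.0373]
eef_rot: [0.732, -0.681, 0.001, -0.001]
ft_force: [-0.7, -0.2, 6.1]
width: 0.0464
gripper_force: 36.5
time: 10.48
position: [0.4754, -0.1027, 0.1152]
eef_rot: [0.732, -0.682, -0.001, 0.001]
ft_force: [-0.6, -0.1, -1.9]
width: 0.0465
gripper_force: 35.4
```

Brown is about 4 mm off centre, within the 12 mm allowed. Tan is held, with a 46 mm opening that shows the same pad compression.

Run:
```python
from h import *
delta((.668,-.0475,.0415))
```

```text
pos [ 0.4754 -0.1027  0.1152] yaw -3.071 tilt -1.0 width 0.0465 d [-0.0415 -0.1961  0.0733]
```

```bash
echo '{"motion": [[-0.0415,-0.196,0,0],[-0.0415,-0.196,0,0],[-0.0415,-0.196,0,0],[-0.0415,-0.196,0,0],[-0.0415,-0.196,0,0],[-0.0415,-0.196,0.03,0],[-0.0415,-0.196,0.055,0],[-0.0415,-0.196,0.065,0],[-0.0415,-0.196,0.07,0],[-0.0415,-0.196,0.072,0]]}' | python3 -m pendant; echo '{"motion": [[0,0,0.001,0],[0,0,0.002,0],[0,0,0.002,0]]}' | python3 -m pendant
python3 - <<'E'
from h import *
delta((.668,-.0475,.0415))
E
```

```text
time: 11.72
position: [0.6692, -0.0476, 0.0451]
eef_rot: [0.732, -0.682, 0.0, -0.0]
ft_force: [-0.1, 0.1, -0.9]
width: 0.0459
gripper_force: 35.3
time: 12.1
position: [0.6692, -0.0474, 0.0426]
eef_rot: [0.732, -0.682, 0.0, -0.0]
ft_force: [-0.1, -0.4, -0.2]
width: 0.0466
gripper_force: 35.5
pos [ 0.6692 -0.0474  0.0426] yaw -3.071 tilt -1.0 width 0.0466 d [0.     0.0012 0.0011]
```

```bash
echo '{"motion": [[0,0,0.001,0],[0,0,0.0015,0],[0,0,0.0015,0]]}' | python3 -m pendant; echo '{"motion": [[0,0,0,0],[0,0,0,0],[0,0,0,0],[0,0,0,0]]}' | python3 -m pendant 0.085 40
echo '{"motion": [[0,0,-0.02,0],[0,0,-0.06,0],[0,0,-0.1,0],[0,0,-0.12,0],[0,0,-0.12,0],[0,0,-0.12,0]]}' | python3 -m pendant
python3 - <<'E'
from h import *
c=wrist();np.savez('p2.npz',**c);cv2.imwrite('pics/p2.png',c['color']);delta((.482,.0045,.038))
E
```

```text
time: 12.48
position: [0.6692, -0.0474, 0.0425]
eef_rot: [0.732, -0.681, 0.0, -0.0]
ft_force: [-2.8, 1.4, 5.0]
width: 0.0465
gripper_force: 37.8
time: 12.98
position: [0.669, -0.0475, 0.0405]
eef_rot: [0.732, -0.682, -0.0, 0.0]
ft_force: [0.5, 0.6, -0.5]
width: 0.0849
gripper_force: 0.0
time: 13.72
position: [0.6681, -0.0475, 0.1592]
eef_rot: [0.732, -0.682, -0.001, 0.001]
ft_force: [0.4, 0.1, -0.0]
width: 0.0847
gripper_force: 0.0
pos [ 0.668  -0.0475  0.1589] yaw -3.071 tilt -1.0 width 0.0847 d [-0.065   0.1815  0.1215]
```

View pics/p2.png

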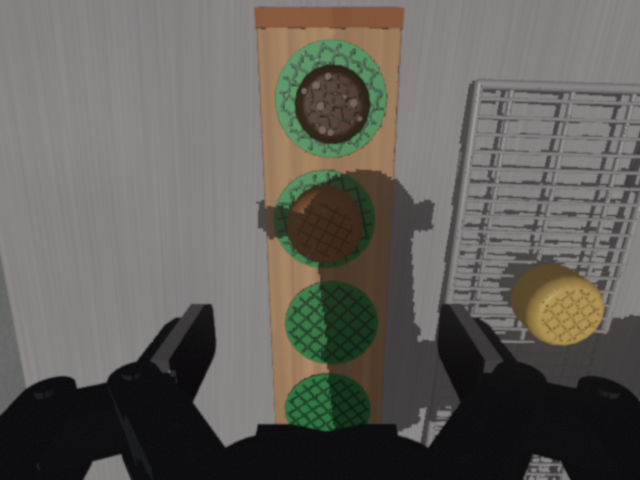

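Tan (326,223) is well centred on the second mat, and brown (333,103) sits fine on the first. Yellow is next.

```bash
echo '{"motion": [[-0.065,0.181,0.03,0],[-0.065,0.181,0.03,0],[-0.065,0.181,0.03,0],[-0.065,0.181,0.03,0],[-0.065,0.181,0.03,0],[-0.065,0.181,0.07,0],[-0.065,0.181,0.1,0],[-0.065,0.181,0.115,0],[-0.065,0.181,0.12,0],[-0.065,0.181,0.1215,0]]}' | python3 -m pendant; echo '{"motion": [[0,0,0,0],[0,0,0,0],[0,0,0,0],[0,0,0,0],[0,0,0,0]]}' | python3 -m pendant 0.03 40
echo '{"motion": [[0,0,-0.02,0],[0,0,-0.06,0],[0,0,-0.08,0],[0,0,-0.08,0],[0,0,-0.08,0]]}' | python3 -m pendant
python3 - <<'E'
from h import *
delta((.6555,.044,.044))
E
```

```text
time: 15.02
position: [0.485, 0.0045, 0.0391]
eef_rot: [0.732, -0.682, 0.0, -0.0]
ft_force: [-0.3, -0.6, 0.5]
width: 0.0848
gripper_force: 0.0
time: 15.65
position: [0.4842, 0.0046, 0.0404]
eef_rot: [0.732, -0.681, 0.0, -0.001]
ft_force: [-1.1, 0.4, 5.7]
width: 0.0504
gripper_force: 36.0
time: 16.27
position: [0.4829, 0.0044, 0.1184]
eef_rot: [0.732, -0.682, -0.001, 0.001]
ft_force: [-0.3, -0.8, -2.3]
width: 0.0504
gripper_force: 35.2
pos [0.4829 0.0044 0.1184] yaw -3.071 tilt -1.0 width 0.0504 d [-0.0274 -0.1751  0.074 ]
```

```bash
echo '{"motion": [[-0.0275,-0.175,0,0],[-0.0275,-0.175,0,0],[-0.0275,-0.175,0,0],[-0.0275,-0.175,0,0],[-0.0275,-0.175,0,0],[-0.0275,-0.175,0.03,0],[-0.0275,-0.175,0.055,0],[-0.0275,-0.175,0.065,0],[-0.0275,-0.175,0.07,0],[-0.0275,-0.175,0.072,0]]}' | python3 -m pendant; echo '{"motion": [[0,0,0.001,0],[0,0,0.002,0],[0,0,0.003,0],[0,0,0.0035,0],[0,0,0.0035,0]]}' | python3 -m pendant
python3 - <<'E'
from h import *
delta((.6555,.044,.044))
E
```

```text
time: 17.52
position: [0.6567, 0.0444, 0.048]
eef_rot: [0.732, -0.681, 0.0, -0.001]
ft_force: [0.3, -0.7, -1.4]
width: 0.0502
gripper_force: 35.2
time: 18.15
position: [0.657, 0.0442, 0.0456]
eef_rot: [0.732, -0.681, 0.001, -0.0]
ft_force: [-1.6, 0.0, 6.0]
width: 0.0506
gripper_force: 37.7
pos [0.657  0.0442 0.0456] yaw -3.07 tilt -1.0 width 0.0506 d [0.0001 0.0015 0.0016]
```

Contact at 6 N, so I'm releasing yellow.

```bash
echo '{"motion": [[0,0,0,0],[0,0,0,0],[0,0,0,0],[0,0,0,0]]}' | python3 -m pendant 0.085 40
echo '{"motion": [[0,0,-0.02,0],[0,0,-0.06,0],[0,0,-0.1,0],[0,0,-0.12,0],[0,0,-0.12,0],[0,0,-0.12,0]]}' | python3 -m pendant
python3 - <<'E'
from h import *
c=wrist();cv2.imwrite('pics/p3.png',c['color']);delta((.4865,.208,.041))
E
```

```text
time: 18.65
position: [0.6564, 0.0444, 0.0435]
eef_rot: [0.732, -0.682, -0.0, 0.0]
ft_force: [-0.2, 0.3, -0.1]
width: 0.0848
gripper_force: 0.0
time: 19.4
position: [0.6556, 0.0443, 0.1623]
eef_rot: [0.732, -0.682, -0.001, 0.001]
ft_force: [0.2, 0.3, -1.0]
width: 0.0852
gripper_force: 0.0
pos [0.6555 0.0442 0.1619] yaw -3.071 tilt -1.0 width 0.0852 d [-0.1754  0.1566  0.1214]
```

View pics/p3.png

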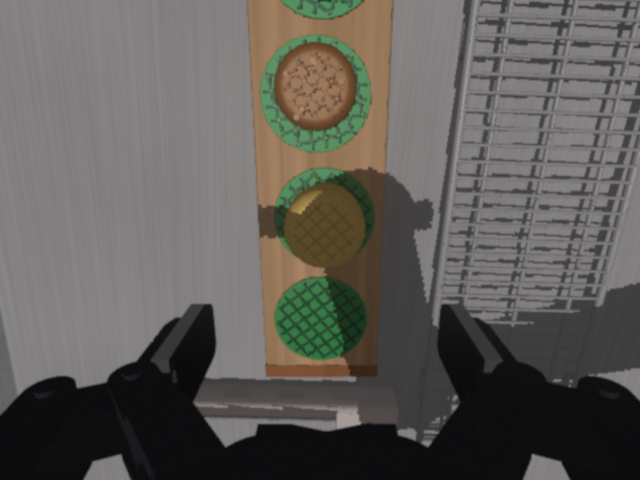

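Yellow (325,222) is centred on the third mat. White's position is the least certain, so I'll hover and measure it first.

```bash
echo '{"motion": [[-0.115,0.157,-0.03,0],[-0.115,0.157,-0.03,0],[-0.115,0.157,-0.03,0],[-0.115,0.157,-0.03,0],[-0.115,0.157,-0.03,0],[-0.115,0.157,-0.03,0]]}' | python3 -m pendant
python3 - <<'E'
from h import *
c=wrist();cv2.imwrite('pics/w4.png',c['color']);np.savez('w4.npz',**c);delta((.4865,.207,.041))
E
```

```text
time: 20.2
position: [0.4923, 0.1474, 0.1929]
eef_rot: [0.731, -0.682, -0.0, 0.001]
ft_force: [1.2, 0.3, -0.1]
width: 0.085
gripper_force: 0.0
pos [0.4924 0.1473 0.1929] yaw -3.072 tilt -1.0 width 0.0852 d [-0.0601  0.0015  0.1518]
```

View pics/w4.png

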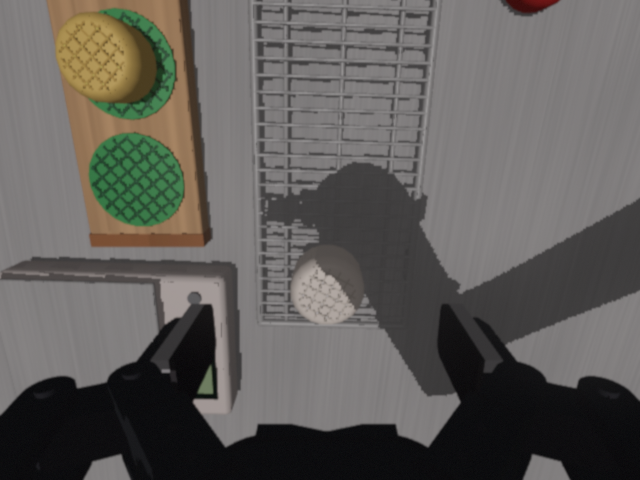

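White silhouette: u 292–363, v 245–326. The scale's near corner is at (240,265)–(232,410).

Run:
```python
from h import *
c=dict(np.load('w4.npz'))
for n,uv,z in(('far top',(326,326),.062),('near foot',(329,245),.022),('left',(292,288),.045),('right',(363,285),.045),('scale a',(240,265),.05),('scale b',(228,410),.05),('mat0',(137,180),.025)):print(n,np.round(ray(c,uv,z),4))
```

```text
far top [0.4854 0.2408 0.062 ]
near foot [0.4869 0.1824 0.022 ]
left [0.5166 0.2159 0.045 ]
right [0.4558 0.2088 0.045 ]
scale a [0.5603 0.1957 0.05  ]
scale b [0.5711 0.3441 0.05  ]
mat0 [0.6525 0.1352 0.025 ]
```

```bash
echo '{"motion": [[-0.063,0.002,0.06,0],[-0.063,0.002,0.06,0],[-0.063,0.002,0.1,0],[-0.063,0.002,0.13,0],[-0.063,0.002,0.145,0],[-0.063,0.002,0.15,0],[-0.063,0.002,0.152,0],[-0.063,0.002,0.152,0]]}' | python3 -m pendant; echo '{"motion": [[0,0,0,0],[0,0,0,0],[0,0,0,0],[0,0,0,0],[0,0,0,0]]}' | python3 -m pendant 0.03 40
echo '{"motion": [[0,0,-0.02,0],[0,0,-0.06,0],[0,0,-0.08,0],[0,0,-0.08,0],[0,0,-0.08,0]]}' | python3 -m pendant
python3 - <<'E'
from h import *
delta((.6525,.134,.046))
E
```

```text
time: 21.25
position: [0.4859, 0.211, 0.0427]
eef_rot: [0.732, -0.682, 0.0, -0.001]
ft_force: [0.7, 0.4, 0.0]
width: 0.0849
gripper_force: 0.0
time: 21.88
position: [0.4868, 0.2113, 0.0436]
eef_rot: [0.732, -0.681, 0.001, -0.002]
ft_force: [-0.2, -1.5, 6.8]
width: 0.0547
gripper_force: 36.4
time: 22.5
position: [0.4843, 0.2101, 0.1207]
eef_rot: [0.732, -0.682, -0.0, 0.001]
ft_force: [-0.2, -0.6, -1.3]
width: 0.0545
gripper_force: 36.0
pos [0.4843 0.2101 0.1207] yaw -3.071 tilt -1.0 width 0.0545 d [ 0.0877 -0.1625  0.0744]
```

```bash
echo '{"motion": [[0.0877,-0.1625,0,0],[0.0877,-0.1625,0,0],[0.0877,-0.1625,0,0],[0.0877,-0.1625,0,0],[0.0877,-0.1625,0,0],[0.0877,-0.1625,0.03,0],[0.0877,-0.1625,0.055,0],[0.0877,-0.1625,0.065,0],[0.0877,-0.1625,0.07,0],[0.0877,-0.1625,0.072,0]]}' | python3 -m pendant; echo '{"motion": [[0,0,0.001,0],[0,0,0.002,0],[0,0,0.003,0],[0,0,0.003,0],[0,0,0.003,0]]}' | python3 -m pendant
python3 - <<'E'
from h import *
delta((.6525,.134,.046))
E
```

```text
time: 23.75
position: [0.6538, 0.1352, 0.0505]
eef_rot: [0.732, -0.681, 0.0, -0.001]
ft_force: [-0.2, 0.8, -1.0]
width: 0.0535
gripper_force: 35.7
time: 24.38
position: [0.6539, 0.1342, 0.0497]
eef_rot: [0.732, -0.681, 0.001, -0.0]
ft_force: [-3.2, -1.5, 9.2]
width: 0.0534
gripper_force: 39.3
pos [0.6539 0.1342 0.0497] yaw -3.07 tilt -1.0 width 0.0534 d [0.0001 0.0015 0.0037]
```

```bash
echo '{"motion": [[0,0,0,0],[0,0,0,0],[0,0,0,0],[0,0,0,0]]}' | python3 -m pendant 0.085 40
echo '{"motion": [[0,0,-0.02,0],[0,0,-0.06,0],[0,0,-0.1,0],[0,0,-0.12,0],[0,0,-0.12,0],[0,0,-0.12,0]]}' | python3 -m pendant
echo '{"motion": [[0.1,0.16,-0.06,0],[0.1,0.16,-0.06,0],[0.1,0.16,-0.06,0],[0.1,0.16,-0.06,0],[0.1,0.16,-0.06,0],[0.1,0.16,-0.06,0],[0.1,0.16,-0.06,0],[0.1,0.16,-0.06,0]]}' | python3 -m pendant
python3 - <<'E'
from h import *
c=bot.capture('top');np.savez('top2.npz',**c);cv2.imwrite('pics/f.png',cv2.resize(c['color'][60:250,200:500],None,fx=2.6,fy=2.6,interpolation=cv2.INTER_CUBIC))
E
```

```text
time: 24.88
position: [0.6535, 0.1348, 0.0465]
eef_rot: [0.732, -0.682, -0.0, 0.0]
ft_force: [-0.6, 0.1, -0.4]
width: 0.085
gripper_force: 0.0
time: 25.62
position: [0.6527, 0.1345, 0.1652]
eef_rot: [0.732, -0.682, -0.001, 0.001]
ft_force: [0.8, -0.8, -0.6]
width: 0.085
gripper_force: 0.0
time: 26.62
position: [0.5014, 0.024, 0.226]
eef_rot: [0.732, -0.681, -0.0, 0.001]
ft_force: [0.6, -0.1, -0.0]
width: 0.0846
gripper_force: 0.0
```

View pics/f.png

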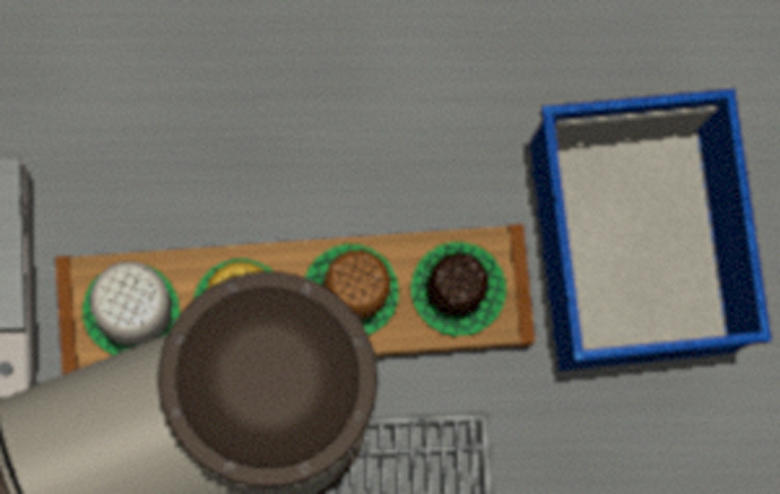

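All four are upright on their mats: white (131,303), yellow (240,270, partly hidden by the wrist), tan (357,284) and brown (458,284), with brown next to the crate. A numeric check comes before handing in.

Run:
```python
from h import *
c=dict(np.load('top2.npz'))
M={'white':(.651,.1341),'tan':(.6664,-.0457),'brown':(.6678,-.1343)}
for n,uv,z in(('white',(131,303),.071),('tan',(357,284),.063),('brown',(458,284),.059)):
    p=ray(c,(200+(uv[0]+.5)/2.6-.5,60+(uv[1]+.5)/2.6-.5),z);print(n,np.round(p,4),'off mm',np.round(1e3*(p[:2]-M[n]),1))
```

```text
white [0.6466 0.1289 0.071 ] off mm [-4.4 -5.2]
tan [ 0.6628 -0.0484  0.063 ] off mm [-3.6 -2.7]
brown [ 0.6634 -0.1293  0.059 ] off mm [-4.4  5. ]
```

All offsets are under 7 mm, and part of that comes from seeing the cheeses' sides. Yellow looked just as centred in its own wrist view. Handing in.

```bash
python3 -c "
from plant import bot
print(bot.job_done())"
```

```text
the job is handed in; nothing more can be done
None
```

The job is handed in at about 27 s of the 90 s: the cheeses stand upright and released in the order brown (next to the crate), tan, yellow, white, with brown, tan and white measured within 7 mm of their mat centres and yellow judged centred from its wrist picture only; no verdict was returned.

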